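Set the ribbon spools out on their stands

ROBOT

A 6-joint arm with a two-finger parallel gripper is mounted at the origin on the work surface. World frame = base frame: x ahead of the robot, y to its left, z up, the work surface at z = 0. Lengths are in m, angles in rad, forces in N, time in s.
With the tool pointing down it reaches from about 0.375 to 0.9 m from the base axis. Payload 3.1 kg.
Tool frame: the origin (TCP) lies on the centre line of the jaws, within the pads' length; the fingertips stand 25 mm ahead of it and the grasp point (between the pads) lies 6 mm ahead of it (manip.tip_extent is the distance from the TCP to the fingertips, in m); z points along the fingers, y is the line along which they close (so a half turn about z gives the same grasp; the last joint's range is limited). The gripper opens to 85 mm and grips with 20 to 120 N. Pads are 22 mm wide; open, the fingers measure 114 mm over their backs; the gripper's body (76 mm by 85 mm) begins 54 mm behind the grasp point. The pads swing forward as they close: fully open they stand 13 mm farther back than shut.
Start: joints at [-1.47, 0.527, 1.433, -0, 1.181, -0.178], TCP at [0.173, -0.601, 0.256] pointing down, gripper open.
Joint ranges: [-3.08, 3.08], [-0.75, 2.2], [0.22, 2.44], [-1.43, 4.57], [0, 2.65], [-2.85, 2.85]. Speed limits (rad/s): [2.79, 2.79, 3.14, 3.14, 3.14, 3.14].

INTERFACE

Orientations are given as a unit quaternion [x, y, z, w].
In Python, from station import readout, imaging, order, manip gives the robot as it stands.
- The arm moves only by the tool move_arm, never from a script. Its argument "rows" is a list of rows, each a list of 7 numbers: the turn, a rotation vector about the tool's x, y, z in degrees, then the shift along the tool's x, y, z in mm, then the closure, from 0 (fully open) to 1 (shut). A call has 1 to 12 rows; each row is the pose to reach, as a shift and turn from the pose commanded when the call began, along the tool's axes at that moment; what a row does not reach only later rows make up. A row lasts 1/12 s, in which the tool goes at most 41.7 mm and 7.16 degrees, less where a joint would pass 70% of its speed; a pose out of reach is approached as far as the arm can. A call with a gripper value outside its range is refused whole. The fingers move at their own pace and stop on an object; "squeeze" is the grip in N (left out, the last holds). Time passes only in rows, so rows that repeat a pose let the fingers close. It gives the time, the measured TCP pose, the force, the opening and the grip force at its end, in the units of the state.
- readout.sense(): the state, without advancing time (a new reading comes with each control period).
- imaging.snapshot(name): name is "scene" or "top" or "wrist"; returns a dict with "img" (420x560x3 uint8, red, green, blue), "z_map" (420x560 float32, m along the optical axis (not along the pixel's ray), 0 where there is no reading), "fovy" (degrees; the focal length in pixels is half the picture's height over the tangent of half this angle, whatever the lens; pixels are square), "cx", "cy" (the principal point, pixels), "rvec" (rotation vector, rad) and "tvec" (3), from world to camera coordinates, as OpenCV has them. Camera axes: x right, y down, z forward; pixel columns grow to the right and rows downward; lengths in m; the calibration is good to about 2 mm. A picture is of the moment at which its call begins.
- order.sign_off(): hands the job in; it is judged then, once.
The state is a dict: "t": time; "q": joint angles; "qd": joint speeds; "tau": joint torques, N m; "tcp_pos": TCP position; "tool_rot": TCP orientation; "force": force on the tool from outside, world axes, zero at the start; "ft_torque": the same for the moment, N m; "finger_gap": opening from 0.0 (shut) to 1.0 (fully open); "gripper_force": force on a finger pad.
Only numpy, scipy, OpenCV 4.12 (cv2) and the standard library are available. Lean on these libraries where they do the work, as an engineer would, in place of code of your own. Each camera call takes 0.05 s, during which the arm holds its last target. There are 200 camera calls.

TASK

Get the ribbons ready for decorating the glasses: take the stack of ribbon spools apart and put all four spools, including the one that lies apart, each over the spindle of the stand whose felt pad has its colour, so that it lies flat on the pad. Let go of them all, and leave the finished flute and the thread snips where they are.

Things in the scene. Friction and masses are not known exactly. Their poses are not given: they have to be found in the camera images.
- spool_red: red ribbon spool, full, with red flanges: a plain disc 70 mm across and 26 mm high with a 24 mm bore right through it, lying flat; rigid, may be gripped anywhere round its side. Origin at the centre of the spool (13 mm above its underside), z along the bore. 15 to 85 g. At the start either this one or the blue one is the bottom of the stack, and the other lies alone flat on the table.
- spool_blue: blue ribbon spool, full, with blue flanges: a plain disc 70 mm across and 26 mm high with a 24 mm bore right through it, lying flat; rigid, may be gripped anywhere round its side. Origin at the centre of the spool (13 mm above its underside), z along the bore. 15 to 85 g. At the start either this one or the red one is the bottom of the stack, and the other lies alone flat on the table.
- spool_green: green ribbon spool, full, with green flanges: a plain disc 54 mm across and 24 mm high with a 24 mm bore right through it, lying flat; rigid, may be gripped anywhere round its side. Origin at the centre of the spool (12 mm above its underside), z along the bore. 15 to 85 g. At the start it lies in the middle of the stack, on the red or the blue spool.
- spool_gold: gold ribbon spool, full, with gold flanges: a plain disc 38 mm across and 22 mm high with a 24 mm bore right through it, lying flat; rigid, may be gripped anywhere round its side. Origin at the centre of the spool (11 mm above its underside), z along the bore. 15 to 85 g. At the start it lies on top of the stack, on the green spool.
- stand_red: fixed stand for the red ribbon: iron foot 76 mm across, 8 mm high; on it a red felt pad 68 mm across, its top 11 mm above the table; in the middle an upright spindle 8 mm thick with a tapered tip 60 mm above the table. Origin on the table under the spindle's axis, z up. A spool lies flat on the pad with 8 mm play round the spindle. Nothing else has its centre within 120 mm.
- stand_blue: fixed stand for the blue ribbon: iron foot 76 mm across, 8 mm high; on it a blue felt pad 68 mm across, its top 11 mm above the table; in the middle an upright spindle 8 mm thick with a tapered tip 60 mm above the table. Origin on the table under the spindle's axis, z up. A spool lies flat on the pad with 8 mm play round the spindle. Nothing else has its centre within 120 mm.
- stand_green: fixed stand for the green ribbon: iron foot 76 mm across, 8 mm high; on it a green felt pad 68 mm across, its top 11 mm above the table; in the middle an upright spindle 8 mm thick with a tapered tip 60 mm above the table. Origin on the table under the spindle's axis, z up. A spool lies flat on the pad with 8 mm play round the spindle. Nothing else has its centre within 120 mm.
- stand_gold: fixed stand for the gold ribbon: iron foot 76 mm across, 8 mm high; on it a gold felt pad 68 mm across, its top 11 mm above the table; in the middle an upright spindle 8 mm thick with a tapered tip 60 mm above the table. Origin on the table under the spindle's axis, z up. A spool lies flat on the pad with 8 mm play round the spindle. Nothing else has its centre within 120 mm.
- flute: finished champagne flute standing beyond the work, left of the middle, 205 mm tall, foot 62 mm across, bowl 51 mm across, with a white lace band and a gold bow; loose, easily tipped. Origin at the centre of its foot's underside, z up. To be left alone.
- snips: thread snips with red handles and steel blades lying flat beyond the work, 110 mm long, 25 mm wide, 10 mm high; loose. Origin on the table near the middle, x towards the blade tips. To be left alone.
Mind the look-alikes: they are no part of the job. There is more than one size of the spool_blue; the job needs the smallest.

How it is judged:
At the end, for the whole second after the job is handed in: Each of the four spools is round the spindle of the stand of its own colour (centres within 12 mm in plan), flat on the felt pad (height within 4 mm of lying on it, tilt under 0.1 rad), at rest and released; the flute and the snips are within 30 mm of where they started (horizontal distance between spool_red and stand_red below 0.012 m and z of spool_red in the frame of stand_red between 0.02 and 0.028 m and angle between the z axis of spool_red and the z axis of stand_red, either way round below 0.1 rad and linear speed of each of spool_red, spool_blue, spool_green, spool_gold below 0.02 m/s and horizontal distance between spool_blue and stand_blue below 0.012 m and z of spool_blue in the frame of stand_blue between 0.02 and 0.028 m and angle between the z axis of spool_blue and the z axis of stand_blue, either way round below 0.1 rad and horizontal distance between spool_green and stand_green below 0.012 m and z of spool_green in the frame of stand_green between 0.019 and 0.027 m and angle between the z axis of spool_green and the z axis of stand_green, either way round below 0.1 rad and horizontal distance between spool_gold and stand_gold below 0.012 m and z of spool_gold in the frame of stand_gold between 0.018 and 0.026 m and angle between the z axis of spool_gold and the z axis of stand_gold, either way round below 0.1 rad and distance of each of flute, snips from where it was at the start of the episode below 0.03 m); the robot touches nothing.
It fails at once if the champagne flute is shifted by more than 30 mm or tipped (distance of flute from where it was at the start of the episode above 0.03 m or angle between flute's own z axis and vertical above 0.3 rad).
It fails at once if the thread snips are shifted by more than 30 mm (distance of snips from where it was at the start of the episode above 0.03 m).
It also fails if it takes over 109 s, if anything falls off the work surface, if the arm or the gripper's body presses on something with over 40 N, if the wrist force passes 120 N, or if a joint passes its speed limit or range.

## Working session

There is one attempt and no reset: what is moved stays moved. The work goes in short steps, Python scripts to look and compute and a tool call to move; the robot and the scene stay as the last step left them, time stands still between calls to the robot, and variables do not carry over. Pictures are saved under pics/ and viewed, at most 14 in all, crops included, and the job is handed in when it is done.

Besides the shell and the picture viewer there is one more tool, called as name(argument=value, ...), one argument or row to a line, values as JSON. move_arm: Moves the arm, as the interface text tells. Its arguments: {"type":"object","properties":{"rows":{"type":"array"},"squeeze":{"type":"number"}},"required":["rows"]}

```bash
mkdir -p pics
cat > h.py <<'E'
import numpy as np, cv2
from station import readout, imaging, order, manip
def snap(n,f=None):
    s=imaging.snapshot(n)
    if f: cv2.imwrite('pics/'+f,s['img'][...,::-1])
    return s
def world(s):
    f=s['img'].shape[0]/2/np.tan(np.radians(s['fovy'])/2)
    R=cv2.Rodrigues(np.array(s['rvec'],float))[0]; t=np.array(s['tvec'],float).ravel()
    v,u=np.mgrid[:420,:560]; z=s['z_map']
    c=np.stack([(u-s['cx'])/f*z,(v-s['cy'])/f*z,z],-1)
    return (c-t)@R
E
python3 - <<'E'
from h import *
for n in('scene','top'):
    s=snap(n,n+'0.png'); W=world(s); np.savez(n+'0.npz',W=W,img=s['img'],z=s['z_map'],K=[s['fovy'],s['cx'],s['cy']],r=s['rvec'],t=s['tvec'])
    print(n,s['fovy'],s['tvec'],(s['z_map']==0).mean())
print(readout.sense())
E
```

```text
scene 45.61169821142894 [-0.10957172 -0.33253046  1.77290439] 0.003915816326530612
top 54.216068319030185 [-0.01090197  0.58186891  0.77465755] 0.004034863945578232
{'t': 0.1, 'q': array([-1.46952382e+00,  5.28401689e-01,  1.43379624e+00,  1.98316988e-05,
        1.18139675e+00, -1.78496223e-01]), 'qd': array([ 0.00105502, -0.00085696, -0.00141182, -0.00156014,  0.00090493,
        0.0012342 ]), 'tau': array([ 2.46375948e-04, -4.43304098e+01, -1.78585929e+01, -2.96029120e-04,
        3.86124157e-03, -5.91216121e-06]), 'tcp_pos': array([ 0.17255669, -0.60007804,  0.2554069 ]), 'tool_rot': array([ 9.90232156e-01,  1.39424804e-01,  4.78042836e-05, -9.99912991e-04]), 'force': array([ 0.52397963, -0.46023086, -0.36228762]), 'ft_torque': array([ 0.01695431,  0.01605039, -0.00334406]), 'gripper_force': 0.0, 'finger_gap': 1.0005929205798263}
```

View pics/top0.png

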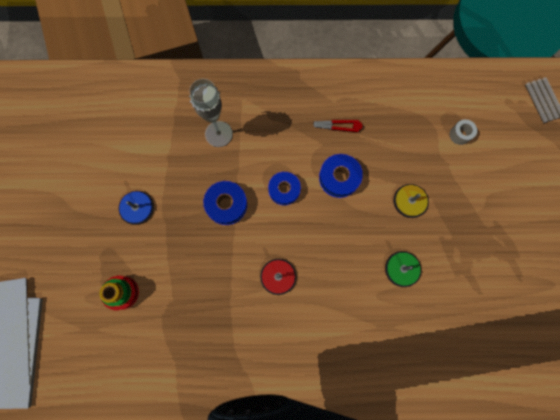

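View pics/scene0.png

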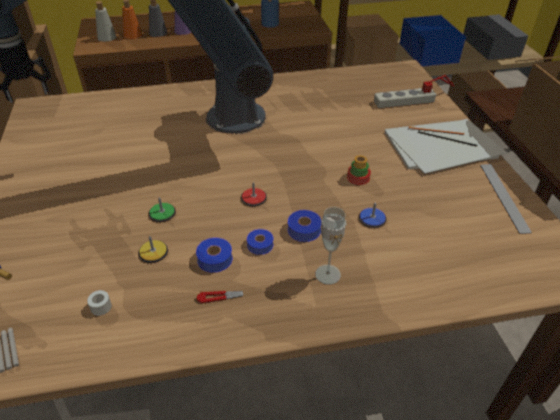

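The top view shows three blue spools at px (225,203), (285,188) and (341,175). The middle one (285,188) is clearly the smallest. The stack, red at the bottom, is at (119,293). The stands are blue (136,207), red (278,276), gold (411,200) and green (403,269). The flute is at (215,130) and the snips at (340,126). Next I'll measure them all and crop in on the blue spools.

```bash
python3 - <<'E'
from h import *
d=np.load('top0.npz'); W=d['W']; hsv=cv2.cvtColor(d['img'],cv2.COLOR_RGB2HSV)
H,S,V=[hsv[...,i].astype(int) for i in range(3)]
M={'blue':(H>105)&(H<130)&(S>150),'red':((H<5)|(H>172))&(S>170),'green':(H>45)&(H<85)&(S>150),'gold':(H>18)&(H<35)&(S>190)}
for c,m in M.items():
    n,l,st,ce=cv2.connectedComponentsWithStats(m.astype(np.uint8))
    for i in range(1,n):
        if st[i,4]<100: continue
        k=l==i; w=W[k]; w=w[w[:,2]<.15]; z=np.percentile(w[:,2],[5,50,90])
        cnt=max(cv2.findContours(k.astype(np.uint8),0,1)[0],key=cv2.contourArea)
        t=w[abs(w[:,2]-z[1])<.004]; a,b=t[:,:2].min(0),t[:,:2].max(0)
        (x,y),r=cv2.minEnclosingCircle((t[:,:2]*1000).astype(np.float32))
        print(c,st[i,4],ce[i].round(),'z',z.round(3),'circ',round(x),round(y),round(2*r),'bbox mid',((a+b)/2).round(4),(b-a).round(3))
cv2.imwrite('pics/crop.png',cv2.resize(d['img'][140:240,185:385,::-1],None,fx=4,fy=4,interpolation=2))
# stack top layers
b=(W[...,1]>.1)
E
sed -n 1,1p h.py >/dev/null
```

```text
blue 1178 [340. 175.] z [0.017 0.034 0.036] circ 660 -148 90 bbox mid [ 0.6599 -0.1476] [0.089 0.088]
blue 668 [284. 188.] z [0.023 0.026 0.028] circ 633 -27 69 bbox mid [ 0.6336 -0.0267] [0.067 0.064]
blue 1178 [225. 203.] z [0.03  0.034 0.036] circ 601 99 89 bbox mid [0.6003 0.099 ] [0.087 0.087]
blue 722 [136. 207.] z [0.008 0.011 0.013] circ 595 294 69 bbox mid [0.5952 0.2936] [0.067 0.067]
red 228 [348. 125.] z [0.007 0.01  0.012] circ 782 -169 68 bbox mid [ 0.7801 -0.169 ] [0.028 0.066]
red 798 [278. 276.] z [0.008 0.011 0.013] circ 446 -13 69 bbox mid [ 0.4465 -0.0128] [0.066 0.067]
red 283 [128. 293.] z [0.003 0.024 0.027] circ 415 312 69 bbox mid [0.4149 0.3057] [0.066 0.054]
green 748 [403. 269.] z [0.009 0.012 0.014] circ 460 -275 68 bbox mid [ 0.4604 -0.2751] [0.065 0.067]
green 218 [121. 292.] z [0.032 0.049 0.051] circ 416 310 51 bbox mid [0.4148 0.3045] [0.048 0.038]
gold 215 [17.  3.] z [-0.666 -0.648 -0.634] circ 1614 1073 147 bbox mid [1.6151 1.0734] [0.012 0.147]
gold 1276 [316.   2.] z [-0.664 -0.649 -0.637] circ 1618 -209 1151 bbox mid [ 1.6132 -0.2087] [0.025 1.151]
gold 661 [411. 200.] z [0.009 0.012 0.014] circ 609 -302 71 bbox mid [ 0.6072 -0.3023] [0.068 0.068]
gold 246 [112. 292.] z [0.051 0.071 0.073] circ 415 312 38 bbox mid [0.4148 0.3125] [0.036 0.036]
```

View pics/crop.png

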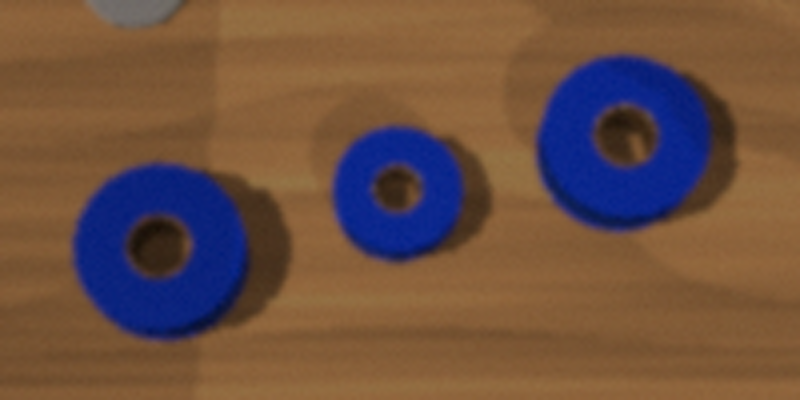

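The enlarged crop confirms it. The middle blue spool measures about 68 mm across and 26 mm high, matching the description. The other two are about 88 mm across and 34 mm high, so they are the look-alikes. Next I'll work out tool-axis coordinates for the targets.

```bash
cat > tab.py <<'E'
from h import *
from scipy.spatial.transform import Rotation as Ro
P=dict(stack=(415,312),via=(480,-150),S_gold=(608,-302),S_green=(460,-275),S_red=(446,-13),S_blue=(595,294),blue=(633.5,-27),viaB=(540,130))
s=readout.sense(); R=Ro.from_quat(s['tool_rot']).as_matrix(); p=s['tcp_pos']*1000
print(s['t'],p.round(1),s['q'].round(2),Ro.from_matrix(R).as_euler('xyz',1).round(2))
for k,v in P.items(): print(k,((np.array([*v,150])-p)@R).round(1))
E
python3 tab.py; python3 -c "
from station import manip;print(manip.tip_extent)"
```

```text
0.1 [ 172.6 -600.1  255.4] [-1.47  0.53  1.43  0.    1.18 -0.18] [-1.7989e+02 -2.0000e-02  1.6030e+01]
stack [ 484.8 -809.5  107.2]
via [ 419.7 -347.5  106.2]
S_gold [ 500.8 -166.   105.9]
S_green [ 366.  -232.9  106. ]
S_red [ 424.9 -488.5  106.5]
S_blue [ 652.9 -742.5  107.1]
blue [ 601.2 -423.3  106.5]
viaB [ 554.7 -600.   106.8]
0.025
```

move_arm(
  rows=[
    [0,0,0,420,-347,80,0],
    [0,0,0,420,-347,80,0],
    [0,0,0,420,-347,80,0],
    [0,0,0,420,-347,80,0],
    [0,0,0,420,-347,80,0],
    [0,0,0,420,-347,80,0],
    [0,0,0,420,-347,80,0],
    [0,0,0,420,-347,80,0],
    [0,0,0,420,-347,80,0],
    [0,0,0,420,-347,80,0],
    [0,0,0,420,-347,80,0],
    [0,0,0,420,-347,80,0],
  ],
  squeeze=40,
)

```text
t: 1.1
tcp_pos: [0.4528, -0.1906, 0.1832]
tool_rot: [0.99, 0.139, -0.0, -0.0]
force: [0.4, -0.2, 0.1]
finger_gap: 1.002
gripper_force: 0.0
```

```bash
python3 tab.py
```

```text
1.1 [ 452.8 -190.6  183.2] [-0.63  0.46  1.84 -0.    0.84  0.66] [-1.7998e+02  1.0000e-02  1.6010e+01]
stack [ 102.3 -493.5   33.4]
via [ 37.4 -31.5  33.2]
S_gold [118.5 149.9  33.2]
S_green [-16.3  83.1  33.2]
S_red [  42.5 -172.6   33.3]
S_blue [ 270.4 -426.6   33.3]
blue [ 218.8 -107.4   33.2]
viaB [ 172.3 -284.1   33.3]
```

move_arm(
  rows=[
    [0,0,0,102,-493,40,0],
    [0,0,0,102,-493,40,0],
    [0,0,0,102,-493,40,0],
    [0,0,0,102,-493,40,0],
    [0,0,0,102,-493,40,0],
    [0,0,0,102,-493,40,0],
    [0,0,0,102,-493,40,0],
    [0,0,0,102,-493,40,0],
    [0,0,0,102,-493,40,0],
    [0,0,0,102,-493,40,0],
    [0,0,0,102,-493,40,0],
    [0,0,0,102,-493,40,0],
  ],
)

```text
t: 2.1
tcp_pos: [0.4136, 0.3066, 0.1437]
tool_rot: [0.99, 0.14, -0.0, 0.0]
force: [1.0, 0.7, -0.1]
finger_gap: 1.001
gripper_force: 0.0
```

move_arm(
  rows=[
    [0,0,0,0,0,0,0],
    [0,0,0,0,0,0,0],
    [0,0,0,0,0,0,0],
    [0,0,0,0,0,0,0],
  ],
)

```text
t: 2.43
tcp_pos: [0.4142, 0.3032, 0.1439]
tool_rot: [0.99, 0.139, -0.001, 0.0]
force: [-0.1, 0.4, -0.4]
finger_gap: 1.0
gripper_force: 0.0
```

```bash
python3 tab.py; python3 -c "
from h import *
s=snap('wrist','w0.png'); W=world(s)
hsv=cv2.cvtColor(s['img'],cv2.COLOR_RGB2HSV);g=(hsv[...,1]>150)&(W[...,2]>.065)&(W[...,2]<.08)&(abs(W[...,0]-.415)<.05)&(abs(W[...,1]-.312)<.05)
w=W[g]*1000;print(len(w), w.min(0),w.max(0)); print(cv2.minEnclosingCircle(w[:,:2].astype(np.float32)))"
```

```text
2.4333 [414.2 303.2 143.9] [ 0.41  0.55  1.81 -0.    0.78  1.71] [1.7998e+02 7.0000e-02 1.5960e+01]
stack [ 3.1 -8.2 -6.1]
via [-61.4 453.8  -5.8]
S_gold [ 19.9 635.2  -5.8]
S_green [-115.   568.5   -5.7]
S_red [-56.4 312.8  -5.9]
S_blue [171.3  58.5  -6.3]
blue [120.  377.8  -6.1]
viaB [ 73.3 201.1  -6.1]
2333 [396.91007969 294.49197999  65.02398843] [434.65189322 332.04415434  73.4159508 ]
((415.6422424316406, 313.27679443359375), 19.07045555114746)
```

View pics/w0.png

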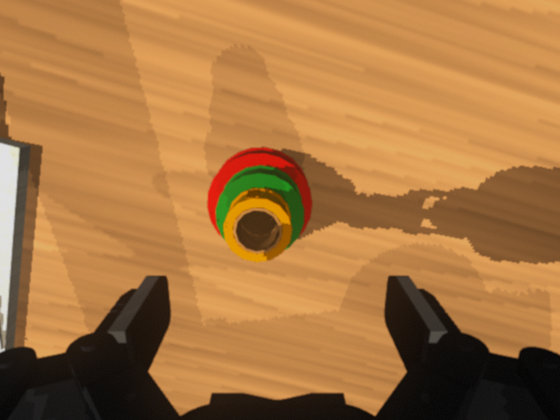

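The wrist view shows the gold top at (258,228), slightly left of the jaw midline (277), and puts its centre at (415.6, 313.3) mm, which agrees with the top view. Going for gold.

move_arm(
  rows=[
    [0,0,0,3.5,-9,0,0],
    [0,0,0,3.5,-9,20,0],
    [0,0,0,3.5,-9,40,0],
    [0,0,0,3.5,-9,55,0],
    [0,0,0,3.5,-9,65,0],
    [0,0,0,3.5,-9,65,0],
    [0,0,0,3.5,-9,65,0.3],
    [0,0,0,3.5,-9,65,0.4],
    [0,0,0,3.5,-9,65,0.5],
    [0,0,0,3.5,-9,65,0.6],
    [0,0,0,3.5,-9,65,0.8],
    [0,0,0,3.5,-9,65,1],
  ],
  squeeze=30,
)

```text
t: 3.48
tcp_pos: [0.4159, 0.3144, 0.0802]
tool_rot: [0.99, 0.14, 0.001, -0.0]
force: [-1.0, -0.7, 6.4]
finger_gap: 0.429
gripper_force: 29.9
```

move_arm(
  rows=[
    [0,0,0,0,0,0,1],
    [0,0,0,0,0,0,1],
    [0,0,0,0,0,0,1],
    [0,0,0,0,0,0,1],
    [0,0,0,0,0,0,1],
    [0,0,0,0,0,0,1],
  ],
)

```text
t: 3.98
tcp_pos: [0.4159, 0.3143, 0.0802]
tool_rot: [0.99, 0.14, 0.001, -0.0]
force: [1.0, -0.6, 6.2]
finger_gap: 0.423
gripper_force: 29.9
```

```bash
python3 tab.py
```

```text
3.9833 [415.9 314.3  80.2] [ 0.43  0.67  1.83 -0.    0.64  1.72] [-1.7999e+02 -1.2000e-01  1.6050e+01]
stack [ -1.3   2.  -69.8]
via [-66.6 464.  -70. ]
S_gold [ 14.4 645.4 -69.9]
S_green [-120.4  578.6  -70.2]
S_red [-61.4 322.9 -70. ]
S_blue [166.7  69.1 -69.5]
blue [114.9 388.2 -69.6]
viaB [ 68.5 211.5 -69.7]
```

move_arm(
  rows=[
    [0,0,0,0,0,-10,1],
    [0,0,0,0,0,-30,1],
    [0,0,0,0,0,-60,1],
    [0,0,0,0,0,-60,1],
    [0,0,0,-5,30,-60,1],
    [0,0,0,-10,65,-60,1],
    [0,0,0,-15,105,-60,1],
    [0,0,0,-20,145,-60,1],
    [0,0,0,-25,185,-60,1],
    [0,0,0,-30,225,-60,1],
    [0,0,0,-30,265,-60,1],
    [0,0,0,-30,305,-60,1],
  ],
)

```text
t: 4.98
tcp_pos: [0.4704, 0.0109, 0.1394]
tool_rot: [0.99, 0.139, -0.0, -0.0]
force: [1.5, 0.8, 0.2]
finger_gap: 0.426
gripper_force: 30.3
```

```bash
python3 tab.py; python3 -c "
from h import *
snap('wrist','w1.png')"
```

```text
4.9833 [470.4  10.9 139.4] [-0.22  0.52  1.92  0.    0.7   1.08] [-179.99    0.     16.02]
stack [  29.8 -304.7  -10.5]
via [-35.2 157.3 -10.6]
S_gold [ 45.9 338.7 -10.7]
S_green [-88.9 271.9 -10.7]
S_red [-30.   16.2 -10.6]
S_blue [ 197.9 -237.8  -10.6]
blue [146.3  81.4 -10.6]
viaB [ 99.8 -95.3 -10.6]
```

View pics/w1.png

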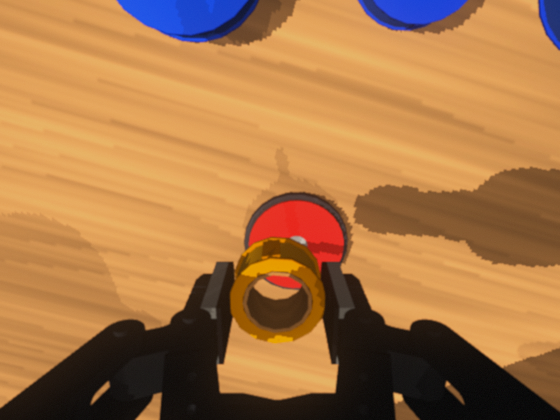

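Gold is held upright between the jaws at (277,285). Carrying it to the gold stand.

move_arm(
  rows=[
    [0,0,0,5,40,0,1],
    [0,0,0,10,80,0,1],
    [0,0,0,16,120,0,1],
    [0,0,0,22,160,0,1],
    [0,0,0,28,200,0,1],
    [0,0,0,34,240,0,1],
    [0,0,0,40,280,0,1],
    [0,0,0,46,315,0,1],
    [0,0,0,46,335,0,1],
    [0,0,0,46,335,0,1],
    [0,0,0,46,335,0,1],
    [0,0,0,46,335,0,1],
  ],
)

```text
t: 6.03
tcp_pos: [0.6065, -0.2951, 0.1386]
tool_rot: [0.99, 0.14, -0.001, -0.001]
force: [-0.3, 0.1, -0.6]
finger_gap: 0.43
gripper_force: 30.3
```

```bash
python3 tab.py; python3 -c "
from h import *
s=snap('wrist'); W=world(s)*1000
hsv=cv2.cvtColor(s['img'],cv2.COLOR_RGB2HSV).astype(int);g=(hsv[...,0]>18)&(hsv[...,0]<35)&(hsv[...,1]>150)
w=W[g&(abs(W[...,2]-11)<4)];print('pad',len(w),cv2.minEnclosingCircle(w[:,:2].astype(np.float32)))
w=W[g&(W[...,2]>90)&(W[...,2]<160)];t=np.percentile(w[:,2],80);print('spooltop',t);w=w[w[:,2]>t-5];print(w.min(0),w.max(0),cv2.minEnclosingCircle(w[:,:2].astype(np.float32)))"
```

```text
6.0333 [ 606.5 -295.1  138.6] [-0.62  0.73  1.39  0.    1.02  0.67] [-1.7986e+02  8.0000e-02  1.6040e+01]
stack [ -16.3 -636.4   -9.8]
via [ -81.5 -174.4  -10.9]
S_gold [ -0.5   7.1 -11.4]
S_green [-135.3  -59.8  -11.1]
S_red [ -76.3 -315.5  -10.5]
S_blue [ 151.7 -569.3  -10.2]
blue [ 100.  -250.2  -10.9]
viaB [  53.5 -426.9  -10.4]
pad 6097 ((606.5908813476562, -302.2391662597656), 35.05531692504883)
spooltop 129.6997859232164
[ 587.29181608 -307.84853091  124.70029012] [ 625.40207774 -276.0513897   157.62404603] ((606.028564453125, -295.5360412597656), 19.49614143371582)
```

move_arm(
  rows=[
    [0,0,0,-1.5,6.5,0,1],
    [0,0,0,-1.5,6.5,0,1],
    [0,0,0,-1.5,6.5,20,1],
    [0,0,0,-1.5,6.5,40,1],
    [0,0,0,-1.5,6.5,60,1],
    [0,0,0,-1.5,6.5,75,1],
    [0,0,0,-1.5,6.5,85,1],
    [0,0,0,-1.5,6.5,92,1],
    [0,0,0,-1.5,6.5,96,1],
    [0,0,0,-1.5,6.5,96,1],
    [0,0,0,-1.5,6.5,96,1],
  ],
)

```text
t: 7.0
tcp_pos: [0.6082, -0.3034, 0.0437]
tool_rot: [0.99, 0.14, 0.0, 0.0]
force: [-0.7, 0.8, -0.3]
finger_gap: 0.428
gripper_force: 30.3
```

move_arm(
  rows=[
    [0,0,0,0,0,0,0.45],
    [0,0,0,0,0,0,0.3],
    [0,0,0,0,0,0,0.2],
    [0,0,0,0,0,0,0],
    [0,0,0,0,0,0,0],
    [0,0,0,0,0,0,0],
    [0,0,0,0,0,-20,0],
    [0,0,0,0,0,-50,0],
    [0,0,0,0,0,-85,0],
    [0,0,0,0,0,-100,0],
    [0,0,0,0,0,-100,0],
    [0,0,0,0,0,-100,0],
  ],
)

```text
t: 8.0
tcp_pos: [0.6082, -0.3035, 0.1442]
tool_rot: [0.99, 0.139, 0.001, 0.001]
force: [0.3, 0.7, -0.6]
finger_gap: 1.006
gripper_force: 0.0
```

```bash
python3 tab.py
cat > chk.py <<'E'
from h import *
import sys
lo={'gold':(18,35),'green':(45,85),'blue':(105,130),'red':(172,185)}
# chk.py cam x y : spools/pads by colour near x,y (mm)
cam,x,y=sys.argv[1],float(sys.argv[2]),float(sys.argv[3])
s=snap(cam); W=world(s)*1000; hsv=cv2.cvtColor(s['img'],cv2.COLOR_RGB2HSV).astype(int)
n=np.hypot(W[...,0]-x,W[...,1]-y)<55
for c,(a,b) in lo.items():
    h=hsv[...,0]; m=n&(hsv[...,1]>140)&(((h>a)&(h<b)) if c!='red' else ((h<6)|(h>172)))
    for z in (11,26,33,35,37,50,72):
        w=W[m&(abs(W[...,2]-z)<3)]
        if len(w)>60: (p,q),r=cv2.minEnclosingCircle(w[:,:2].astype(np.float32)); print(c,'z',z,len(w),w[:,2].mean().round(1),'ctr',round(p,1),round(q,1),'d',round(2*r,1))
E
python3 chk.py wrist 607 -302
```

```text
8.0 [ 608.2 -303.5  144.2] [-0.63  0.73  1.38  0.    1.03  0.66] [ 1.799e+02 -8.000e-02  1.603e+01]
stack [ -15.7 -644.9   -7. ]
via [ -80.8 -182.9   -6.2]
S_gold [ 0.3 -1.5 -5.8]
S_green [-134.5  -68.3   -6.1]
S_red [ -75.6 -324.    -6.5]
S_blue [ 152.4 -577.9   -6.6]
blue [ 100.7 -258.8   -6.1]
viaB [  54.2 -435.5   -6.5]
gold z 11 4382 10.3 ctr 606.7 -302.0 d 69.5
gold z 33 1024 32.2 ctr 608.3 -305.3 d 38.0
gold z 35 654 32.6 ctr 608.4 -305.3 d 37.7
```

Gold lies flat: its top is at 32–33 mm and it sits 3.7 mm off centre. Back to the stack for green.

move_arm(
  rows=[
    [0,0,0,-30,-40,0,0],
    [0,0,0,-50,-80,0,0],
    [0,0,0,-50,-120,0,0],
    [0,0,0,-50,-160,0,0],
    [0,0,0,-50,-200,0,0],
    [0,0,0,-50,-240,0,0],
    [0,0,0,-50,-280,0,0],
    [0,0,0,-50,-320,0,0],
    [0,0,0,-50,-360,0,0],
    [0,0,0,-40,-400,0,0],
    [0,0,0,-40,-400,0,0],
  ],
)

```text
t: 8.97
tcp_pos: [0.4547, 0.0764, 0.1415]
tool_rot: [0.99, 0.143, -0.003, -0.002]
force: [0.1, 0.1, 0.0]
finger_gap: 1.003
gripper_force: 0.0
```

move_arm(
  rows=[
    [0,0,0,3,-40,0,0],
    [0,0,0,6,-80,0,0],
    [0,0,0,9,-120,0,0],
    [0,0,0,12,-160,0,0],
    [0,0,0,16,-200,0,0],
    [0,0,0,22,-230,0,0],
    [0,0,0,24,-245,0,0],
    [0,0,0,24,-245,0,0],
    [0,0,0,24,-245,0,0],
    [0,0,0,24,-245,0,0],
  ],
)

```text
t: 9.8
tcp_pos: [0.4137, 0.311, 0.142]
tool_rot: [0.99, 0.139, -0.001, 0.001]
force: [0.8, -0.6, 0.0]
finger_gap: 1.0
gripper_force: 0.0
```

```bash
python3 tab.py;python3 chk.py wrist 415 312
```

```text
9.8 [413.7 311.  142. ] [ 0.43  0.56  1.8  -0.    0.78  1.72] [1.7996e+02 1.7000e-01 1.6010e+01]
stack [ 1.5 -0.6 -8. ]
via [-63.4 461.5  -7.5]
S_gold [ 17.7 642.9  -7.6]
S_green [-117.1  576.1   -7.2]
S_red [-58.3 320.4  -7.6]
S_blue [169.6  66.4  -8.5]
blue [118.  385.6  -8.1]
viaB [ 71.5 208.9  -8.1]
gold z 26 65 26.6 ctr 412.8 316.5 d 62.1
gold z 50 166 49.2 ctr 416.2 313.4 d 53.8
green z 26 141 27.3 ctr 426.1 316.2 d 47.1
green z 33 75 32.4 ctr 429.7 316.6 d 42.3
green z 50 4228 49.2 ctr 416.5 313.1 d 54.0
red z 11 62 10.6 ctr 441.0 320.5 d 41.0
red z 26 1898 25.2 ctr 415.9 314.8 d 69.3
```

move_arm(
  rows=[
    [0,0,0,3.3,-1.2,20,0],
    [0,0,0,3.3,-1.2,45,0],
    [0,0,0,3.3,-1.2,65,0],
    [0,0,0,3.3,-1.2,80,0],
    [0,0,0,3.3,-1.2,88,0],
    [0,0,0,3.3,-1.2,88,0],
    [0,0,0,3.3,-1.2,88,0.2],
    [0,0,0,3.3,-1.2,88,0.3],
    [0,0,0,3.3,-1.2,88,0.4],
    [0,0,0,3.3,-1.2,88,0.6],
    [0,0,0,3.3,-1.2,88,0.8],
    [0,0,0,3.3,-1.2,88,1],
  ],
)

```text
t: 10.85
tcp_pos: [0.4179, 0.3144, 0.0564]
tool_rot: [0.99, 0.14, 0.001, -0.0]
force: [0.7, -2.6, 7.1]
finger_gap: 0.617
gripper_force: 31.5
```

move_arm(
  rows=[
    [0,0,0,0,0,0,1],
    [0,0,0,0,0,0,1],
    [0,0,0,0,0,-10,1],
    [0,0,0,0,0,-30,1],
    [0,0,0,0,0,-60,1],
    [0,0,0,0,0,-85,1],
    [0,0,0,0,0,-85,1],
    [0,0,0,0,0,-85,1],
  ],
)

```text
t: 11.52
tcp_pos: [0.4179, 0.315, 0.1421]
tool_rot: [0.99, 0.14, 0.002, -0.001]
force: [0.6, 0.0, -1.9]
finger_gap: 0.619
gripper_force: 31.7
```

```bash
python3 tab.py;python3 chk.py wrist 415 312
```

```text
11.5167 [417.9 315.  142.1] [0.43 0.56 1.79 0.   0.78 1.72] [-179.95   -0.26   16.04]
stack [-3.6  2.  -7.9]
via [-68.8 464.   -8.6]
S_gold [ 12.2 645.4  -8.4]
S_green [-122.5  578.6   -8.9]
S_red [-63.6 322.9  -8.4]
S_blue [164.4  69.1  -7.2]
blue [112.7 388.2  -7.7]
viaB [ 66.3 211.5  -7.8]
red z 11 98 11.1 ctr 440.0 321.1 d 42.8
red z 26 4559 25.2 ctr 415.7 314.3 d 69.4
```

move_arm(
  rows=[
    [0,0,0,0,30,0,1],
    [0,0,0,-5,70,0,1],
    [0,0,0,-10,110,0,1],
    [0,0,0,-15,150,0,1],
    [0,0,0,-20,190,0,1],
    [0,0,0,-28,230,0,1],
    [0,0,0,-36,270,0,1],
    [0,0,0,-44,308,0,1],
    [0,0,0,-54,346,0,1],
    [0,0,0,-64,384,0,1],
    [0,0,0,-74,420,0,1],
    [0,0,0,-74,420,0,1],
  ],
)

```text
t: 12.57
tcp_pos: [0.4635, -0.1164, 0.1392]
tool_rot: [0.991, 0.136, 0.001, 0.002]
force: [-0.6, 0.0, -0.5]
finger_gap: 0.624
gripper_force: 31.8
```

move_arm(
  rows=[
    [0,0,0,-12,35,0,1],
    [0,0,0,-24,75,0,1],
    [0,0,0,-36,115,0,1],
    [0,0,0,-44,145,0,1],
    [0,0,0,-48,158,0,1],
    [0,0,0,-48,158,0,1],
    [0,0,0,-48,158,0,1],
    [0,0,0,-48,158,0,1],
  ],
)

```text
t: 13.23
tcp_pos: [0.4585, -0.2723, 0.1392]
tool_rot: [0.99, 0.14, -0.001, -0.002]
force: [-0.7, 0.6, -1.1]
finger_gap: 0.619
gripper_force: 31.8
```

```bash
python3 tab.py;python3 chk.py wrist 460 -275; python3 -c "
from h import *
s=snap('wrist','w2.png'); W=world(s)*1000
hsv=cv2.cvtColor(s['img'],cv2.COLOR_RGB2HSV).astype(int);g=(hsv[...,0]>45)&(hsv[...,0]<85)&(hsv[...,1]>140)
w=W[g&(W[...,2]>105)&(W[...,2]<150)];t=np.percentile(w[:,2],70);print('spooltop',t);w=w[abs(w[:,2]-t)<4];print(cv2.minEnclosingCircle(w[:,:2].astype(np.float32)))"
```

```text
13.2333 [ 458.5 -272.3  139.2] [-0.75  0.58  1.76  0.    0.8   0.54] [-1.7978e+02  1.0000e-01  1.6090e+01]
stack [ 120.1 -573.5   -8.8]
via [  54.5 -111.6  -10.4]
S_gold [135.4  70.  -11.3]
S_green [  0.7   3.  -10.8]
S_red [  59.8 -252.6   -9.9]
S_blue [ 288.1 -506.3   -9.3]
blue [ 236.1 -187.2  -10.5]
viaB [ 189.8 -364.    -9.7]
green z 11 5252 10.2 ctr 459.8 -274.7 d 69.4
spooltop 132.37390538988902
((456.6457824707031, -274.2542724609375), 27.81218147277832)
```

move_arm(
  rows=[
    [0,0,0,2.5,1.5,0,1],
    [0,0,0,2.5,1.5,20,1],
    [0,0,0,2.5,1.5,40,1],
    [0,0,0,2.5,1.5,60,1],
    [0,0,0,2.5,1.5,75,1],
    [0,0,0,2.5,1.5,85,1],
    [0,0,0,2.5,1.5,92,1],
    [0,0,0,2.5,1.5,95.5,1],
    [0,0,0,2.5,1.5,95.5,1],
    [0,0,0,2.5,1.5,95.5,1],
  ],
)

```text
t: 14.17
tcp_pos: [0.4627, -0.2758, 0.045]
tool_rot: [0.99, 0.14, 0.0, 0.0]
force: [0.5, -0.1, 0.5]
finger_gap: 0.621
gripper_force: 31.8
```

move_arm(
  rows=[
    [0,0,0,0,0,0,0.3],
    [0,0,0,0,0,0,0.2],
    [0,0,0,0,0,0,0],
    [0,0,0,0,0,0,0],
    [0,0,0,0,0,0,0],
    [0,0,0,0,0,0,0],
    [0,0,0,0,0,-20,0],
    [0,0,0,0,0,-50,0],
    [0,0,0,0,0,-85,0],
    [0,0,0,0,0,-100,0],
    [0,0,0,0,0,-100,0],
    [0,0,0,0,0,-100,0],
  ],
)

```text
t: 15.17
tcp_pos: [0.4626, -0.2759, 0.1455]
tool_rot: [0.99, 0.139, 0.001, 0.001]
force: [-0.6, 0.5, 0.1]
finger_gap: 1.003
gripper_force: 0.0
```

```bash
python3 tab.py;python3 chk.py wrist 460 -275
```

```text
15.1667 [ 462.6 -275.9  145.5] [-0.75  0.57  1.75 -0.    0.82  0.55] [ 1.7988e+02 -7.0000e-02  1.6030e+01]
stack [ 116.6 -578.2   -5.5]
via [  51.5 -116.2   -4.6]
S_gold [132.5  65.2  -4.2]
S_green [-2.2 -1.6 -4.5]
S_red [  56.7 -257.3   -4.9]
S_blue [ 284.7 -511.2   -5.2]
blue [ 233.  -192.1   -4.6]
viaB [ 186.5 -368.8   -5. ]
gold z 33 134 34.1 ctr 458.8 -284.2 d 40.5
gold z 35 129 34.2 ctr 458.8 -284.2 d 40.5
gold z 37 80 34.7 ctr 458.5 -284.0 d 40.4
green z 11 2043 10.5 ctr 460.2 -274.2 d 68.5
green z 33 3651 34.2 ctr 461.4 -278.0 d 54.0
green z 35 3662 34.2 ctr 461.4 -278.0 d 54.0
green z 37 2362 34.6 ctr 461.7 -277.8 d 53.6
```

Green lies flat, with its top at 34 mm and 4 mm off centre. Back for red.

move_arm(
  rows=[
    [0,0,0,12,-40,0,0],
    [0,0,0,25,-80,0,0],
    [0,0,0,38,-120,0,0],
    [0,0,0,50,-158,0,0],
    [0,0,0,60,-196,0,0],
    [0,0,0,70,-234,0,0],
    [0,0,0,80,-272,0,0],
    [0,0,0,88,-310,0,0],
    [0,0,0,94,-348,0,0],
    [0,0,0,98,-386,0,0],
    [0,0,0,102,-410,0,0],
    [0,0,0,102,-410,0,0],
  ],
)

```text
t: 16.22
tcp_pos: [0.4445, 0.1503, 0.1431]
tool_rot: [0.99, 0.142, -0.002, -0.001]
force: [-1.1, 0.7, -0.0]
finger_gap: 1.003
gripper_force: 0.0
```

move_arm(
  rows=[
    [0,0,0,4,-40,0,0],
    [0,0,0,8,-80,0,0],
    [0,0,0,12,-120,0,0],
    [0,0,0,14,-150,0,0],
    [0,0,0,15,-170,0,0],
    [0,0,0,15,-170,0,0],
    [0,0,0,15,-170,0,0],
    [0,0,0,15,-170,0,0],
  ],
)

```text
t: 16.88
tcp_pos: [0.4143, 0.3128, 0.1436]
tool_rot: [0.99, 0.139, -0.001, 0.001]
force: [-0.5, -0.7, 0.8]
finger_gap: 1.004
gripper_force: 0.0
```

```bash
python3 tab.py|head -2;python3 chk.py wrist 415 312
```

```text
16.8833 [414.3 312.8 143.6] [ 0.43  0.56  1.8  -0.    0.79  1.72] [1.7995e+02 1.4000e-01 1.6000e+01]
stack [ 0.4  1.  -6.4]
red z 11 83 10.8 ctr 439.7 321.1 d 43.2
red z 26 6841 25.2 ctr 415.5 314.2 d 70.0
```

move_arm(
  rows=[
    [0,0,0,1.5,-1,20,0],
    [0,0,0,1.5,-1,45,0],
    [0,0,0,1.5,-1,70,0],
    [0,0,0,1.5,-1,90,0],
    [0,0,0,1.5,-1,105,0],
    [0,0,0,1.5,-1,114,0],
    [0,0,0,1.5,-1,114,0],
    [0,0,0,1.5,-1,114,0.2],
    [0,0,0,1.5,-1,114,0.3],
    [0,0,0,1.5,-1,114,0.6],
    [0,0,0,1.5,-1,114,1],
    [0,0,0,1.5,-1,114,1],
  ],
)

```text
t: 17.93
tcp_pos: [0.4161, 0.3157, 0.0313]
tool_rot: [0.99, 0.14, 0.001, -0.0]
force: [-0.2, -0.5, 2.3]
finger_gap: 0.799
gripper_force: 35.1
```

move_arm(
  rows=[
    [0,0,0,0,0,0,1],
    [0,0,0,0,0,0,1],
    [0,0,0,0,0,-10,1],
    [0,0,0,0,0,-35,1],
    [0,0,0,0,0,-70,1],
    [0,0,0,0,0,-100,1],
    [0,0,0,0,0,-110,1],
    [0,0,0,0,0,-110,1],
  ],
)

```text
t: 18.6
tcp_pos: [0.4172, 0.3164, 0.1436]
tool_rot: [0.99, 0.14, 0.003, -0.001]
force: [0.7, 0.3, -0.2]
finger_gap: 0.795
gripper_force: 34.8
```

```bash
python3 tab.py
```

```text
18.6 [417.2 316.4 143.6] [0.44 0.56 1.79 0.   0.78 1.73] [-179.94   -0.37   16.05]
stack [-3.3  3.6 -6.5]
via [-68.5 465.5  -7.4]
S_gold [ 12.5 647.   -7.1]
S_green [-122.3  580.1   -7.8]
S_red [-63.3 324.5  -7.2]
S_blue [164.7  70.6  -5.4]
blue [113.  389.8  -6.1]
viaB [ 66.5 213.   -6.2]
```

move_arm(
  rows=[
    [0,0,0,0,35,0,1],
    [0,0,0,-5,75,0,1],
    [0,0,0,-12,115,0,1],
    [0,0,0,-20,155,0,1],
    [0,0,0,-28,195,0,1],
    [0,0,0,-38,235,0,1],
    [0,0,0,-48,272,0,1],
    [0,0,0,-58,305,0,1],
    [0,0,0,-62,323,0,1],
    [0,0,0,-62,323,0,1],
    [0,0,0,-62,323,0,1],
    [0,0,0,-62,323,0,1],
  ],
)

```text
t: 19.6
tcp_pos: [0.4443, -0.0113, 0.1397]
tool_rot: [0.99, 0.139, -0.001, -0.001]
force: [-0.0, 0.4, -0.6]
finger_gap: 0.795
gripper_force: 34.8
```

```bash
python3 tab.py|grep -v S_g;python3 chk.py wrist 446 -13
cat > held.py <<'E'
from h import *
import sys
s=snap('wrist'); W=world(s)*1000
hsv=cv2.cvtColor(s['img'],cv2.COLOR_RGB2HSV).astype(int);h=hsv[...,0];g=(((h<6)|(h>172)) if sys.argv[1]=='red' else (h>105)&(h<130))&(hsv[...,1]>140)
w=W[g&(W[...,2]>105)&(W[...,2]<170)];t=np.percentile(w[:,2],70);print('spooltop',t);w=w[abs(w[:,2]-t)<4];print(cv2.minEnclosingCircle(w[:,:2].astype(np.float32)))
A=np.c_[w[:,:2],np.ones(len(w))];print('slope',np.linalg.lstsq(A,w[:,2],rcond=None)[0])
E
python3 held.py red
```

```text
19.6 [444.3 -11.3 139.7] [-0.28  0.5   1.98  0.    0.66  1.01] [-1.7989e+02  1.4000e-01  1.6020e+01]
stack [  61.1 -318.9   -9.9]
via [ -3.9 143.1 -10.6]
S_red [  1.2   2.1 -10.3]
S_blue [ 229.1 -251.9  -10.4]
blue [177.5  67.3 -10.8]
viaB [ 131.  -109.4  -10.4]
red z 11 3871 10.2 ctr 445.8 -11.6 d 69.2
spooltop 134.10119592884334
((444.0666198730469, -12.825498580932617), 35.86411666870117)
slope [-2.99974346e-03 -2.83825236e-04  1.35195185e+02]
```

move_arm(
  rows=[
    [0,0,0,1.5,0.5,0,1],
    [0,0,0,1.5,0.5,20,1],
    [0,0,0,1.5,0.5,40,1],
    [0,0,0,1.5,0.5,60,1],
    [0,0,0,1.5,0.5,75,1],
    [0,0,0,1.5,0.5,85,1],
    [0,0,0,1.5,0.5,92,1],
    [0,0,0,1.5,0.5,95.5,1],
    [0,0,0,1.5,0.5,95.5,1],
    [0,0,0,1.5,0.5,95.5,1],
  ],
)

```text
t: 20.53
tcp_pos: [0.4472, -0.0119, 0.0453]
tool_rot: [0.99, 0.14, 0.0, 0.0]
force: [-0.0, 0.5, -0.5]
finger_gap: 0.797
gripper_force: 34.8
```

move_arm(
  rows=[
    [0,0,0,0,0,0,0.15],
    [0,0,0,0,0,0,0.05],
    [0,0,0,0,0,0,0],
    [0,0,0,0,0,0,0],
    [0,0,0,0,0,0,0],
    [0,0,0,0,0,0,0],
    [0,0,0,0,0,-20,0],
    [0,0,0,0,0,-50,0],
    [0,0,0,0,0,-85,0],
    [0,0,0,0,0,-100,0],
    [0,0,0,0,0,-100,0],
    [0,0,0,0,0,-100,0],
  ],
)

```text
t: 21.53
tcp_pos: [0.4473, -0.0123, 0.1458]
tool_rot: [0.99, 0.139, 0.001, 0.0]
force: [-0.5, -0.3, -1.1]
finger_gap: 0.997
gripper_force: 0.0
```

```bash
python3 tab.py|grep -v S_g;python3 chk.py wrist 446 -13;python3 chk.py wrist 633 -27
```

```text
21.5333 [447.3 -12.3 145.8] [-0.28  0.49  1.97 -0.    0.68  1.01] [ 1.7993e+02 -1.2000e-01  1.6030e+01]
stack [  58.5 -320.6   -4.5]
via [ -6.6 141.4  -4. ]
S_red [-1.4  0.4 -4.2]
S_blue [ 226.6 -253.5   -4.1]
blue [174.9  65.6  -3.8]
viaB [ 128.4 -111.1   -4.1]
red z 11 529 11.4 ctr 453.6 -8.5 d 70.2
red z 26 61 25.1 ctr 472.8 -6.4 d 39.1
red z 33 2661 35.6 ctr 446.6 -13.7 d 70.2
red z 35 7232 36.2 ctr 446.6 -13.7 d 70.2
red z 37 7252 36.2 ctr 446.6 -13.7 d 70.2
```

Red is down flat, with its top at 36 mm and about 1 mm off centre. Now the small blue spool in the middle.

move_arm(
  rows=[
    [0,0,0,36,13,0,0],
    [0,0,0,72,26,0,0],
    [0,0,0,108,40,0,0],
    [0,0,0,144,54,0,0],
    [0,0,0,168,63,0,0],
    [0,0,0,174,65.5,0,0],
    [0,0,0,174,65.5,0,0],
    [0,0,0,174,65.5,0,0],
    [0,0,0,174,65.5,0,0],
  ],
)

```text
t: 22.38
tcp_pos: [0.6294, -0.0265, 0.1436]
tool_rot: [0.99, 0.139, -0.003, -0.001]
force: [0.0, 0.8, 0.8]
finger_gap: 0.999
gripper_force: 0.0
```

```bash
python3 tab.py|grep -v S_g;python3 chk.py wrist 633 -27; python3 chk.py top 446 -13
```

```text
22.3833 [629.4 -26.5 143.6] [-0.22  0.67  1.51 -0.    0.96  1.07] [-179.86    0.27   16.03]
stack [-112.6 -384.6   -4.9]
via [-177.8   77.4   -5.8]
S_red [-172.6  -63.6   -5.4]
S_blue [  55.4 -317.5   -5.9]
blue [ 3.7  1.6 -6.4]
viaB [ -42.8 -175.1   -5.8]
blue z 26 6825 25.2 ctr 634.6 -25.8 d 69.7
```

move_arm(
  rows=[
    [0,0,0,3,0,0,0],
    [0,0,0,3,0,30,0],
    [0,0,0,3,0,60,0],
    [0,0,0,3,0,85,0],
    [0,0,0,3,0,103,0],
    [0,0,0,3,0,114,0],
    [0,0,0,3,0,114,0],
    [0,0,0,3,0,114,0.2],
    [0,0,0,3,0,114,0.3],
    [0,0,0,3,0,114,0.6],
    [0,0,0,3,0,114,1],
    [0,0,0,3,0,114,1],
  ],
)

```text
t: 23.48
tcp_pos: [0.6361, -0.0264, 0.0325]
tool_rot: [0.99, 0.139, 0.001, 0.0]
force: [0.6, -0.1, 3.2]
finger_gap: 0.798
gripper_force: 34.3
```

move_arm(
  rows=[
    [0,0,0,0,0,0,1],
    [0,0,0,0,0,0,1],
    [0,0,0,0,0,-10,1],
    [0,0,0,0,0,-35,1],
    [0,0,0,0,0,-70,1],
    [0,0,0,0,0,-100,1],
    [0,0,0,0,0,-115,1],
    [0,0,0,0,0,-115,1],
  ],
)

```text
t: 24.15
tcp_pos: [0.6377, -0.0267, 0.1509]
tool_rot: [0.99, 0.14, 0.004, 0.002]
force: [0.9, -0.7, -1.0]
finger_gap: 0.799
gripper_force: 34.3
```

```bash
python3 tab.py|grep -v S_g; python3 held.py blue
```

```text
24.15 [637.7 -26.7 150.9] [-0.22  0.67  1.49 -0.    0.97  1.07] [179.76  -0.45  16.04]
stack [-120.4 -387.    -1.7]
via [-185.6   75.    -0.3]
S_red [-180.4  -66.1   -0.8]
S_blue [ 4.76e+01 -3.20e+02 -1.00e-01]
blue [-4.1 -0.8  0.8]
viaB [ -50.6 -177.6   -0.3]
spooltop 143.8535941361287
((636.8208618164062, -28.26227378845215), 35.34474563598633)
slope [ 7.95568312e-03 -2.66153536e-03  1.38412684e+02]
```

move_arm(
  rows=[
    [0,0,0,-20,-25,0,1],
    [0,0,0,-40,-60,0,1],
    [0,0,0,-52,-98,0,1],
    [0,0,0,-52,-138,0,1],
    [0,0,0,-50,-178,0,1],
    [0,0,0,-30,-212,0,1],
    [0,0,0,-5,-244,0,1],
    [0,0,0,20,-276,0,1],
    [0,0,0,38,-305,0,1],
    [0,0,0,46,-319,0,1],
    [0,0,0,46,-319,0,1],
    [0,0,0,46,-319,0,1],
  ],
)

```text
t: 25.2
tcp_pos: [0.5896, 0.2935, 0.1437]
tool_rot: [0.99, 0.141, -0.002, 0.001]
force: [-0.7, -0.4, -0.3]
finger_gap: 0.799
gripper_force: 34.3
```

move_arm(
  rows=[
    [0,0,0,0,0,0,1],
    [0,0,0,0,0,0,1],
    [0,0,0,0,0,0,1],
  ],
)

```text
t: 25.45
tcp_pos: [0.5908, 0.2915, 0.1456]
tool_rot: [0.99, 0.139, -0.001, 0.0]
force: [-0.4, -0.2, -1.6]
finger_gap: 0.8
gripper_force: 34.3
```

```bash
python3 tab.py|grep -v S_g; python3 held.py blue; python3 chk.py wrist 595 294
```

```text
25.45 [590.8 291.5 145.6] [ 0.29  0.7   1.43 -0.    1.01  1.58] [1.7999e+02 1.0000e-01 1.5930e+01]
stack [-163.4  -67.9   -4.1]
via [-227.8  394.2   -3.9]
S_red [-222.9  253.1   -4. ]
S_blue [ 4.7 -1.2 -4.4]
blue [-46.4 318.   -4.3]
viaB [-93.2 141.4  -4.2]
spooltop 138.5599838181212
((589.9793701171875, 289.95880126953125), 35.35422897338867)
slope [-2.65102330e-03 -1.87975253e-03  1.40436630e+02]
blue z 11 4166 10.2 ctr 595.6 295.4 d 68.5
```

move_arm(
  rows=[
    [0,0,0,5.5,-2.5,0,1],
    [0,0,0,5.5,-2.5,20,1],
    [0,0,0,5.5,-2.5,45,1],
    [0,0,0,5.5,-2.5,65,1],
    [0,0,0,5.5,-2.5,80,1],
    [0,0,0,5.5,-2.5,90,1],
    [0,0,0,5.5,-2.5,96,1],
    [0,0,0,5.5,-2.5,100,1],
    [0,0,0,5.5,-2.5,100,1],
    [0,0,0,5.5,-2.5,100,1],
  ],
)

```text
t: 26.38
tcp_pos: [0.5964, 0.2972, 0.0468]
tool_rot: [0.99, 0.139, 0.001, -0.0]
force: [-0.2, 0.4, -0.7]
finger_gap: 0.8
gripper_force: 34.3
```

move_arm(
  rows=[
    [0,0,0,0,0,0,0.15],
    [0,0,0,0,0,0,0.05],
    [0,0,0,0,0,0,0],
    [0,0,0,0,0,0,0],
    [0,0,0,0,0,0,0],
    [0,0,0,0,0,0,0],
    [0,0,0,0,0,-20,0],
    [0,0,0,0,0,-50,0],
    [0,0,0,0,0,-85,0],
    [0,0,0,0,0,-120,0],
    [0,0,0,0,0,-130,0],
    [0,0,0,0,0,-130,0],
  ],
)

```text
t: 27.38
tcp_pos: [0.5982, 0.2978, 0.1805]
tool_rot: [0.99, 0.14, 0.004, -0.001]
force: [0.2, 0.4, 0.8]
finger_gap: 0.998
gripper_force: 0.0
```

```bash
python3 chk.py wrist 595 294; python3 -c "
from h import *
snap('top','top1.png')"; for p in "607 -302" "460 -275" "446 -13"; do python3 chk.py top $p; done
```

```text
blue z 11 224 11.5 ctr 607.3 301.6 d 64.8
blue z 33 2018 35.5 ctr 596.2 295.5 d 69.6
blue z 35 5565 36.2 ctr 596.2 295.4 d 69.7
blue z 37 5581 36.2 ctr 596.2 295.4 d 69.7
gold z 11 478 11.5 ctr 607.8 -303.2 d 72.5
gold z 33 78 33.7 ctr 607.9 -306.1 d 37.8
gold z 35 76 34.1 ctr 608.3 -305.9 d 37.4
green z 11 283 11.5 ctr 461.0 -275.9 d 70.3
green z 33 222 34.7 ctr 461.0 -278.4 d 52.9
green z 35 364 35.5 ctr 461.0 -278.3 d 53.1
green z 37 343 36.1 ctr 460.9 -278.0 d 53.2
red z 11 80 10.7 ctr 446.4 -13.6 d 73.2
red z 33 156 35.2 ctr 446.6 -14.5 d 69.9
red z 35 561 36.5 ctr 446.6 -14.5 d 69.9
red z 37 787 37.3 ctr 446.6 -14.5 d 69.9
```

View pics/top1.png

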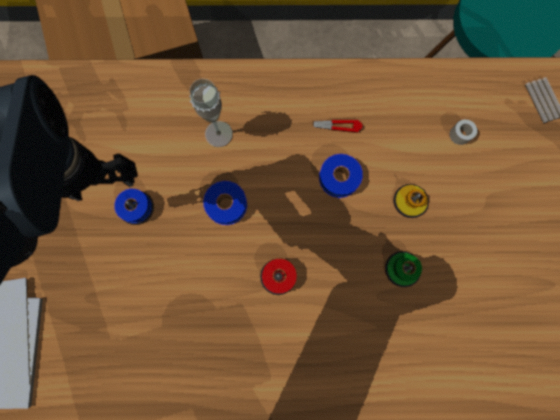

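The final top view shows all four spools flat on their own pads: blue (133,207), red (279,276), green (404,268) and gold (416,199). The flute and snips haven't moved and the gripper is clear, so I'm handing in.

```bash
python3 -c "
from station import order;print(order.sign_off())"
```

```text
the job is handed in; nothing more can be done
None
```

The job is handed in: the red, blue (the smallest of the three), green and gold spools each lie flat round their own spindle, measured within about 4 mm of centre, all released and with the flute and snips left in place, though sign-off gave no verdict.

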